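# Shut the ultrasonic cleaner and press its sunken start key

### The job

Start the ultrasonic cleaner: push its open lid all the way shut without slamming it, and only then reach a fingertip down into the well that holds the green key, press that sunken key fully home and let it come up again. Leave the red key unpressed and the lid shut. The bottle, beaker and jar beside the cleaner stay where they stand; nothing is picked up.

Things in the scene. Friction and masses are not known exactly. Their poses are not given: they have to be found in the camera images.
- cleaner: White bench-top ultrasonic cleaner with a navy band, fixed to the bench, 270 (x) x 220 (y) mm. Origin: centre of its underside, on the bench; z up, +x points from its control deck to its tank. The deck, 82 mm high, spans x = -135 to -35 mm and carries the two key pods; the open tank, rim 105 mm high, spans x = -35 to +135 mm and is covered by the lid.
- lid (a joint): Angle of the cleaner's blue lid, rad: 0 = shut and level (its stop), positive = its front edge raised; starts between 0.6 and 1.0. Stiff friction hinge: it stays where it is left; about 1 to 5 N straight down on its front strip closes it.
- lid_lip (a point): Point on the lid's upper face, mid-width, 10 mm in from its free front edge (the edge on the deck's side, above the tank when open), on a white strip 70 x 14 mm. The lid is a plate 168 (hinge to front edge) x 216 x 9 mm. Moves with the lid; its x axis points from the front edge to the hinge, its z axis out of the upper face. With the lid shut it is 114 mm above the bench.
- lid_hinge (a point): Mid-point of the hinge axis, at the far (+x) rim of the tank, 105 mm above the bench; the axis runs along the cleaner's y. The lid_lip point lies 158 mm from it along the lid and 9 mm above the lid's underside, in which the axis lies.
- green_well (a point): Centre of the mouth of the green key's well, 108 mm above the bench, z up. The well is a black, straight-walled, upright rectangular collar fixed on the deck: opening 34 mm along this point's x and 46 mm along its y, walls 7 mm thick. Which of the two pods is on the left and which on the right varies.
- green_key_top (a point): Centre of the top of the green start key, a round key 27 mm in diameter, in the middle of its well, 14 mm below the mouth when up. Moves with the key.
- green_key (a joint): Travel of the green key, m: 0 = up, 0.005 = fully home (pressed straight down). It springs back up; about 5 N drives it home.
- red_well (a point): Centre of the mouth of the red stop key's well, a pod of the same shape and size as the green one, beside it on the deck, about 100 mm away between centres.
- red_key (a joint): Travel of the red key, m: 0 = up, 0.005 = fully home. To be left alone.
- bottle: Loose amber glass bottle with a white cap, 58 mm in diameter, 130 mm tall, standing beside the cleaner. Origin: centre of its underside.
- beaker: Loose clear glass beaker, 60 mm in diameter, 80 mm tall, standing beside the cleaner. Origin: centre of its underside.
- jar: Loose white jar with a blue cap, 54 mm in diameter, 70 mm tall, standing beside the cleaner. Origin: centre of its underside.
Not all that is in view belongs to the job. Of the things that look like the jar, take the one that is farthest from the robot's base at the start.

How it is judged:
On the way, in this order (a step that is already met when the one before it is completed fails the run):
1. the lid is shut (within 0.04 rad) with the green key still up (value of joint lid below 0.04 rad and value of joint green_key below 0.001 m), for 0.2 s.
2. with the lid shut, the green key is pressed home (at least 4 of its 5 mm) (value of joint green_key above 0.004 m and value of joint lid below 0.04 rad), for 0.1 s.
3. the green key has come up again, the lid still shut (all of step 1), for 0.1 s.
At the end, for the whole second after the job is handed in: The lid is shut (within 0.04 rad), both keys are up (within 1 mm), and the bottle, beaker and jar stand upright within 15 mm of where they began (all of step 3 and value of joint red_key below 0.001 m and distance of each of bottle, beaker, jar from where it was at the start of the episode below 0.015 m and angle between each of bottle, beaker, jar's own z axis and vertical below 0.1 rad); the robot touches nothing.
It fails at once if the green key is pressed (over 2 mm) while the lid is not shut (over 0.06 rad) (value of joint green_key above 0.002 m and value of joint lid above 0.06 rad).
It fails at once if the red key is pressed (over 1.5 mm) (value of joint red_key above 0.0015 m).
It fails at once if the lid is slammed (closing faster than 2.5 rad/s) (velocity of joint lid below -2.5 rad/s).
It fails at once if the lid is lifted open beyond 1.15 rad (value of joint lid above 1.15 rad).
It fails at once if the bottle, beaker or jar is moved more than 15 mm or lifted (distance of any of bottle, beaker, jar from where it was at the start of the episode above 0.015 m).
It also fails if it takes over 42 s, if anything falls off the work surface, if the arm or the gripper's body presses on something with over 40 N, if the wrist force passes 120 N, or if a joint passes its speed limit or range.

### The arm

A 7-joint arm with a two-finger parallel gripper is mounted at the origin on the work surface. World frame = base frame: x ahead of the robot, y to its left, z up, the work surface at z = 0. Lengths are in m, angles in rad, forces in N, time in s.
With the tool pointing down it reaches from about 0.4 to 0.85 m from the base axis. Payload 4.4 kg.
Tool frame: the origin (TCP) lies at the very end of the fingers, on their centre line; the grasp point (between the pads) lies 19 mm behind it (robot.hold_point_z is the distance from the TCP to the grasp point, in m); z points along the fingers, y is the line along which they close (so a half turn about z gives the same grasp; the last joint's range is limited). The gripper opens to 94 mm and grips with 3 to 60 N. Pads are 16 mm wide; open, the fingers measure 119 mm over their backs; the gripper's body (75 mm by 177 mm) begins 78 mm behind the grasp point.
Start: joints at [1.091, 0.628, 0.038, 1.517, -0.027, 0.996, -0.02], TCP at [0.261, -0.595, 0.205] pointing down, gripper open.
Joint ranges: [-3.06, 3.06], [-0.37, 2.12], [-1.25, 1.32], [0.18, 2.47], [-1.1, 4.24], [0.23, 1.98], [-2.94, 2.94]. Speed limits (rad/s): [2.57, 2.57, 3.14, 3.14, 3.14, 3.14, 3.14].

### API

Orientations are given as a unit quaternion [x, y, z, w].
In Python, from bench import robot gives the robot as it stands. The module is installed in compiled form; this text tells all that it offers.
- The arm moves only by the tool arm_command, never from a script. Its argument "deltas" is text: rows parted by semicolons, each of 4 numbers parted by spaces: the shift along the tool's x, y, z in cm, then the turn about the tool's z in rad. In form: tx ty tz turn; .... A call has exactly 8 rows; each row is the pose to reach, as a shift and turn from the pose commanded when the call began, along the tool's axes at that moment; what a row does not reach only later rows make up. A row lasts 1/8 s, in which the tool goes at most 62.5 mm and 10.7 degrees, less where a joint would pass 70% of its speed; a pose out of reach is approached as far as the arm can. A call with a gripper value outside its range is refused whole. "jaw" is the closure, from 0 (fully open) to 1 (shut), set as the call begins (left out, the last holds). The fingers move at their own pace and stop on an object; "force" is the grip in N (left out, the last holds). Time passes only in rows, so rows that repeat a pose let the fingers close, or fill a call up. It gives the time, the measured TCP pose, the force, the opening and the grip force at its end, in the units of the state.
- robot.state(): the state, without advancing time (a new reading comes with each control period).
- robot.camera(name): name is "scene" or "side" or "wrist"; returns a dict with "color" (400x640x3 uint8, blue, green, red), "fx", "fy", "cx", "cy" (pixels), "k1" (the pictures are not rectified: a ray, as slopes to the right and down, at radius r is drawn at 1 + k1 r^2 times it, then the intrinsics apply), "pose" (4x4, takes a point from camera to world coordinates). Camera axes: x right, y down, z forward; pixel columns grow to the right and rows downward; lengths in m; the calibration is good to about 2 mm. A picture is of the moment at which its call begins. There is no depth.
- robot.finish_job(): hands the job in; it is judged then, once.
The state is a dict: "time": time; "q": joint angles; "qd": joint speeds; "effort": joint torques, N m; "position": TCP position; "eef_rot": TCP orientation; "wrist_force": force on the tool from outside, world axes, zero at the start; "wrist_torque": the same for the moment, N m; "opening": finger opening in m; "grasp_force": force on a finger pad.
Only numpy, scipy, OpenCV 4.12 (cv2) and the standard library are available. Lean on these libraries where they do the work, as an engineer would, in place of code of your own. Each camera call takes 0.05 s, during which the arm holds its last target. There are 200 camera calls.

## Working session

There is one attempt and no reset: what is moved stays moved. The work goes in short steps, Python scripts to look and compute and a tool call to move; the robot and the scene stay as the last step left them, time stands still between calls to the robot, and variables do not carry over. Pictures are saved under pics/ and viewed, at most 10 in all, crops included, and the job is handed in when it is done.

Besides the shell and the picture viewer there is one more tool, called after "Emit:" in YAML: its name, and indented under it one key for each argument. arm_command: Moves the arm, as the interface text tells. Its arguments: {"type":"object","properties":{"deltas":{"type":"string"},"jaw":{"type":"number"},"force":{"type":"number"}},"required":["deltas"]}

```bash
mkdir -p pics; cat > h.py <<'E'
import numpy as np, cv2
from bench import robot
def snap(n,f):
    c=robot.camera(n); cv2.imwrite('pics/'+f,c['color']); np.savez('pics/'+f[:-4]+'.npz',**{k:c[k] for k in c}); return c
def load(f): return dict(np.load('pics/'+f+'.npz'))
def ray(c,u,v):
    K=np.array([[c['fx'],0,c['cx']],[0,c['fy'],c['cy']],[0,0,1.]])
    p=cv2.undistortPoints(np.array([[[u,v]]],float),K,np.array([c['k1'],0,0,0,0.]))[0,0]
    # k1 model: drawn = slope*(1+k1 r^2), as OpenCV
    P=c['pose']; return P[:3,3],P[:3,:3]@np.array([p[0],p[1],1.])
def onz(c,u,v,z):
    o,d=ray(c,u,v); return o+d*(z-o[2])/d[2]
def two(c1,p1,c2,p2):
    o1,d1=ray(c1,*p1);o2,d2=ray(c2,*p2);d1/=np.linalg.norm(d1);d2/=np.linalg.norm(d2)
    s=np.linalg.lstsq(np.stack([d1,-d2],1),o2-o1,rcond=None)[0]
    a=o1+s[0]*d1;b=o2+s[1]*d2;return (a+b)/2,np.linalg.norm(a-b)
E
python3 - <<'E'
from h import *
a=snap('scene','s0.png');b=snap('side','d0.png');s=robot.state()
for c in(a,b): print(c['fx'],c['k1'],c['pose'].round(3).tolist())
print(s['time'],s['position'],s['eef_rot'],s['wrist_force'])
E
```

```text
426.9519285686088 0.02393254000281256 [[0.564, 0.572, -0.595, 1.253], [0.825, -0.381, 0.417, -0.459], [0.012, -0.727, -0.687, 0.844], [0.0, 0.0, 0.0, 1.0]]
519.3400416662572 -0.1414914122522555 [[-0.934, -0.196, 0.298, 0.215], [-0.356, 0.534, -0.766, 0.99], [-0.009, -0.822, -0.569, 0.819], [0.0, 0.0, 0.0, 1.0]]
0.1 [ 0.26117857 -0.59462309  0.20470874] [ 9.78666279e-01  2.05454901e-01 -1.78459642e-04 -7.52897474e-04] [-0.72836636 -0.39714198 -0.07903686]
```

View pics/s0.png

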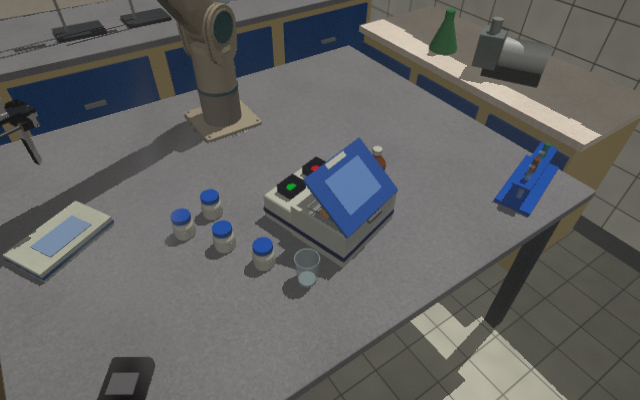

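View pics/d0.png

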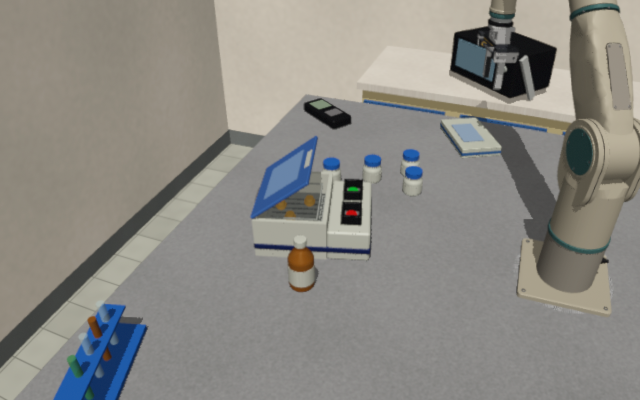

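The scene picture shows the cleaner with the green key near (291,187), the red one near (315,168) and the raised lid. In the side picture green is near (353,189), red near (351,213) and the lid strip near (309,155). The bottle is at (300,265).

```bash
python3 - <<'E'
from h import *
A=load('s0');B=load('d0')
def blobs(c,lo,hi,box,mn=8):
    hsv=cv2.cvtColor(c['color'],cv2.COLOR_BGR2HSV); x0,y0,x1,y1=box
    m=cv2.inRange(hsv,np.array(lo),np.array(hi)); z=np.zeros_like(m); z[y0:y1,x0:x1]=m[y0:y1,x0:x1]
    n,_,st,ce=cv2.connectedComponentsWithStats(z)
    return [(st[i,4],ce[i].round(1)) for i in range(1,n) if st[i,4]>=mn]
for nm,c,box in(('A',A,(260,140,400,260)),('B',B,(240,130,380,260))):
    for k,lo,hi,z in(('g',(45,120,60),(80,255,255),.094),('r',(0,150,100),(5,255,255),.094),('r2',(172,150,100),(180,255,255),.094),):
        for a,p in blobs(c,lo,hi,box): print(nm,k,a,p,onz(c,*p,z).round(4))
# strip: bright low-sat in boxes
for nm,c,box in(('A',A,(318,145,352,178)),('B',B,(300,142,318,176))):
    print(nm,'strip',blobs(c,(0,0,130),(180,60,255),box))
a=cv2.resize(A['color'][130:260,250:410],None,fx=4,fy=4,interpolation=2)
b=cv2.resize(B['color'][130:270,240:390],None,fx=4,fy=4,interpolation=2)
cv2.imwrite('pics/crop.png',np.vstack([a[:, :600],b])[:1100]); 
im=np.zeros((600,800,3),np.uint8);a=cv2.resize(A['color'][130:260,260:400],(400,371));b=cv2.resize(B['color'][130:270,240:380],(400,400));im[:371,:400]=a;im[:400,400:]=b
cv2.imwrite('pics/crop.png',im[:400])
E
```

```text
A g 55 [290.4 186.2] [ 0.5243 -0.0396  0.094 ]
A r2 25 [314.2 167.5] [0.4946 0.0559 0.094 ]
B g 49 [352.6 188.9] [ 0.5311 -0.0432  0.094 ]
B r 48 [351.2 212.5] [0.5035 0.0524 0.094 ]
A strip [(np.int32(139), array([335. , 159.6]))]
B strip [(np.int32(11), array([301.5, 142.7])), (np.int32(96), array([315.4, 160.6])), (np.int32(80), array([307.7, 158.5]))]
```

View pics/crop.png

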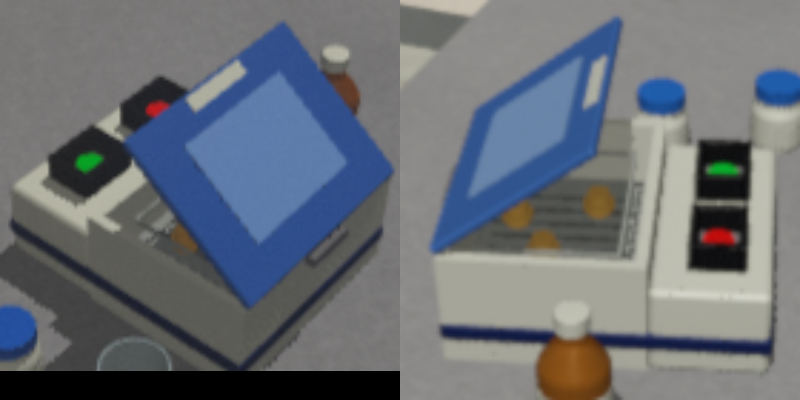

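The crops show the green key sunk in its black pod (partly hidden by the collar), with red beside it. The white lip strip is clear in both views, at scene (335,160) and side (308,158).

```bash
python3 - <<'E'
from h import *
A=load('s0');B=load('d0')
L,e=two(A,(335,159.6),B,(308,158.5));print('lip',L.round(4),e)
for n,a,b in(('farcorner?',(359,140),(316,137)),('near',(304.5,180),(308.5,183))):
    print(n,*two(A,a,B,b))
g=two(A,(290.4,186.2),B,(352.6,188.9));r=two(A,(314.2,167.5),B,(351.2,212.5));print(g,r)
# pods' collar mouths: dark blobs
for nm,c,boxes in(('A',A,((272,170,307,202),(300,154,328,176))),('B',B,((340,175,366,202),(338,200,366,228)))):
    for bx in boxes:
        g=c['color'][bx[1]:bx[3],bx[0]:bx[2]].max(2); m=(c['color'].max(2)<60)
        z=np.zeros(m.shape,np.uint8); z[bx[1]:bx[3],bx[0]:bx[2]]=m[bx[1]:bx[3],bx[0]:bx[2]]
        ct=max(cv2.findContours(z,0,2)[0],key=cv2.contourArea)
        print(nm,cv2.minAreaRect(ct))
E
```

```text
lip [0.6155 0.0353 0.2093] 0.002787903295734915
farcorner? [0.61170001 0.07081679 0.26936937] 0.06013963836106689
near [ 0.60216387 -0.00899774  0.13566356] 0.06916011590897297
(array([ 0.52895898, -0.04077429,  0.09693212]), np.float64(0.003179618607693196)) (array([0.50075212, 0.05420768, 0.09734547]), np.float64(0.004846093702997124))
A ((290.6600341796875, 186.37998962402344), (19.0, 25.80000114440918), 53.13010025024414)
A ((312.0600280761719, 165.08001708984375), (9.800000190734863, 24.000003814697266), 53.13010025024414)
B ((352.673828125, 189.37075805664062), (17.694934844970703, 20.080148696899414), 3.1798300743103027)
B ((350.5, 213.0), (22.0, 19.0), 90.0)
```

Emit:
arm_command:
  deltas: "1 -1 -3 0; 4 -3 -6 0.03; 8 -6 -8 0.05; 13 -10 -8 0.08; 18 -14 -8 0.1; 23 -17.5 -8 0.12; 28 -21 -8 0.12; 30 -22.5 -8 0.12"
  jaw: 1
  force: 20

```text
time: 1.1
position: [0.4475, -0.2641, 0.2853]
eef_rot: [0.989, 0.149, 0.0, -0.001]
wrist_force: [0.3, -1.1, 0.1]
opening: 0.0172
grasp_force: 0.0
```

Emit:
arm_command:
  deltas: "3 -3 0 0; 7 -7 0 0; 11.5 -11 0 0; 16 -15 0 0; 20.5 -19.5 0 0; 24 -22.5 0 0; 25.1 -23.7 0 0; 25.1 -23.7 0 0"

```text
time: 2.1
position: [0.6168, 0.0313, 0.2849]
eef_rot: [0.989, 0.147, -0.001, 0.0]
wrist_force: [0.4, -1.3, -0.3]
opening: 0.0
grasp_force: 0.0
```

```bash
python3 - <<'E'
from h import *
c=snap('wrist','w1.png');s=robot.state();print(s['position'],s['wrist_force'],s['opening'],c['pose'].round(3).tolist(),c['fx'])
E
```

```text
[0.61651785 0.02952427 0.28508469] [ 0.69624293 -0.91868039  0.19310453] 0.00032292187890495516 [[0.292, -0.92, -0.26, 0.693], [-0.956, -0.281, -0.08, 0.054], [0.0, 0.272, -0.962, 0.464], [0.0, 0.0, 0.0, 1.0]] 291.83005325734257
```

View pics/w1.png

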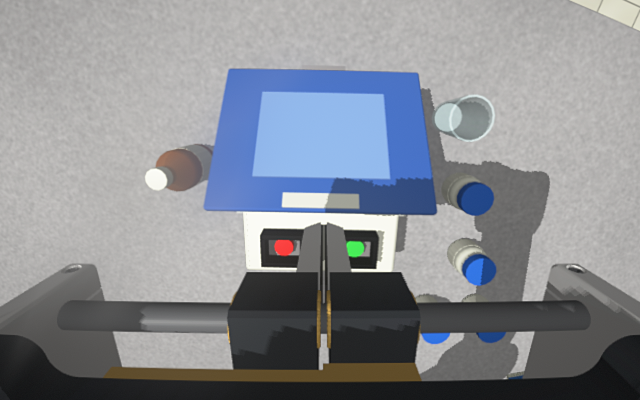

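The wrist view shows the strip at (320,200), the lid edges almost level in the picture (yaw right to about 1°), red at (285,247) and green at (355,248).

```bash
python3 - <<'E'
from h import *
c=load('w1');ex=np.array([.956,.294]);ey=np.array([-.294,.956])
for n,u,v,z in(('strip',320,200.5,.2093),('hl',229,69,.11),('hr',419,72,.11),('green',355,248,.094),('red',284.5,247,.094)):
    p=onz(c,u,v,z);d=p[:2]-np.array([.6165,.030]);print(n,p.round(4),'tool',d@ex,-d@ey)
E
```

```text
strip [0.6173 0.034  0.2093] tool 0.0019472432803419226 -0.0035409071364463696
hl [0.7069 0.17   0.11  ] tool 0.127560828347354 -0.10728185970824046
hr [ 0.7669 -0.0373  0.11  ] tool 0.12402917150924643 0.1085764640388972
green [ 0.531  -0.0418  0.094 ] tool -0.10284300869856601 0.04349197692589552
red [0.5038 0.0525 0.094 ] tool -0.10114830402517906 -0.054674966560508145
```

Emit:
arm_command:
  deltas: "1 -0.2 2 0.01; 1 -0.3 4 0.01; 1 -0.3 6 0.01; 1 -0.3 7.2 0.01; 0.7 -0.3 7.9 0.01; 0.2 -0.3 8.7 0.01; -0.3 -0.3 9.6 0.01; -0.8 -0.3 10.5 0.01"

```text
time: 3.15
position: [0.6084, 0.0313, 0.1803]
eef_rot: [0.99, 0.141, 0.0, 0.0]
wrist_force: [-0.6, 0.2, 1.8]
opening: 0.0004
grasp_force: 0.6
```

Emit:
arm_command:
  deltas: "-0.4 0 0.8 0; -0.7 0 1.6 0; -1 0 2.4 0; -1.3 0 3.3 0; -1.6 0 4.2 0; -1.9 0 5.1 0; -2 0 6 0; -2.1 0 6.5 0"

```text
time: 4.15
position: [0.5883, 0.0257, 0.1148]
eef_rot: [0.99, 0.141, -0.0, -0.0]
wrist_force: [-0.0, 0.4, -0.1]
opening: 0.0004
grasp_force: 0.5
```

Emit:
arm_command:
  deltas: "0 0 0.1 0; 0 0 0.2 0; 0 0 0.2 0; 0 0 0.3 0; 0 0 0.3 0; 0 0 0.4 0; 0 0 0.4 0; 0 0 0.4 0"

```text
time: 5.15
position: [0.5883, 0.0257, 0.114]
eef_rot: [0.99, 0.141, 0.0, 0.0]
wrist_force: [-6.1, -0.6, 19.5]
opening: 0.0002
grasp_force: 9.4
```

```bash
python3 - <<'E'
from h import *
c=snap('side','d2.png');s=robot.state();print(s['position'],s['wrist_force'])
cv2.imwrite('pics/d2c.png',cv2.resize(c['color'][130:270,230:390],(640,560)))
E
```

```text
[0.58826816 0.02569052 0.11403366] [-4.85012931 -0.13392668 19.08172909]
```

View pics/d2c.png

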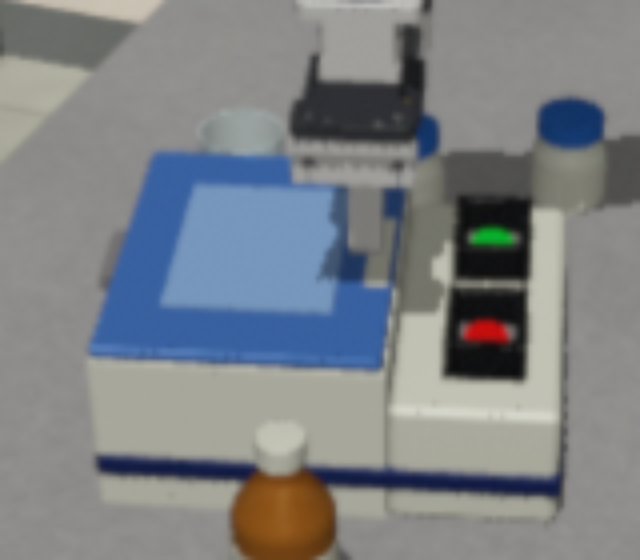

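The lid lies flat and shut, with the fingers on its strip at TCP z = 114 mm, which matches the given height. Next I lift off and take one close look at the green well.

Emit:
arm_command:
  deltas: "0 0 -0.3 0; 0 0 -1 0; 0 0 -2.5 0; -1 0 -4 0; -2.5 0 -5.5 0; -3.5 0 -6 0; -4 0 -6 0; -4 0 -6 0"

```text
time: 6.2
position: [0.5497, 0.0144, 0.1713]
eef_rot: [0.99, 0.141, -0.0, -0.0]
wrist_force: [0.1, 0.2, -0.2]
opening: 0.0002
grasp_force: 0.0
```

```bash
python3 - <<'E'
from h import *
c=snap('wrist','w2.png');s=robot.state();print(s['position'],s['eef_rot'],s['wrist_force'])
hsv=cv2.cvtColor(c['color'],cv2.COLOR_BGR2HSV)
m=cv2.inRange(hsv,(45,120,60),(80,255,255));n,_,st,ce=cv2.connectedComponentsWithStats(m)
for i in range(1,n):
    if st[i,4]>50: print(st[i],ce[i],onz(c,*ce[i],.094))
E
```

```text
[0.55005338 0.01453894 0.17116553] [ 9.89950312e-01  1.41415516e-01 -1.69343845e-04 -6.21234378e-05] [-0.62283926 -0.27701479 -0.05576268]
[358 224  28  25 567] [371.30511464 234.75485009] [ 0.53075098 -0.03950252  0.094     ]
```

View pics/w2.png

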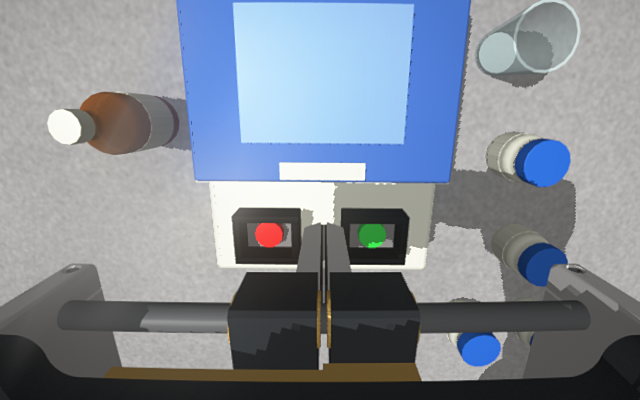

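The green key is fully visible at (371,235), which puts it at (0.531, -0.040). That agrees with the earlier estimates to about 2 mm, and the fit clearance is about 9 mm.

Emit:
arm_command:
  deltas: "-1 1.5 0 0; -2 3 0 0; -3 4.3 0 0; -3.4 4.7 0.5 0; -3.4 4.7 2 0; -3.4 4.7 4 0; -3.4 4.7 5.5 0; -3.4 4.7 5.5 0"

```text
time: 7.25
position: [0.5296, -0.0396, 0.1149]
eef_rot: [0.99, 0.142, -0.001, -0.0]
wrist_force: [0.4, -0.6, 0.0]
opening: 0.0006
grasp_force: 0.0
```

Emit:
arm_command:
  deltas: "0.1 0 0.5 0; 0.1 0 1 0; 0.1 0 1.4 0; 0.1 0 1.8 0; 0.1 0 2.1 0; 0.1 0 2.4 0; 0.1 0 2.7 0; 0.1 0 2.7 0"

```text
time: 8.25
position: [0.5316, -0.0399, 0.0897]
eef_rot: [0.99, 0.141, 0.0, 0.0]
wrist_force: [-1.6, -0.2, 4.5]
opening: 0.0005
grasp_force: 2.4
```

Emit:
arm_command:
  deltas: "0 0 0.1 0; 0 0 0.2 0; 0 0 0.3 0; 0 0 0.4 0; 0 0 0.4 0; 0 0 0.4 0; 0 0 0.4 0; 0 0 0.4 0"

```text
time: 9.25
position: [0.5317, -0.0399, 0.0887]
eef_rot: [0.99, 0.141, 0.001, 0.0]
wrist_force: [-7.4, 1.0, 30.9]
opening: 0.0003
grasp_force: 15.3
```

The key is fully home: the tip stopped at 88.7 mm with 31 N. Now straight up and clear.

Emit:
arm_command:
  deltas: "0 0 -0.3 0; 0 0 -0.8 0; 0 0 -1.5 0; 0 0 -2.5 0; 0 0 -4 0; 0 0 -7 0; 0 0 -11 0; 0 0 -14 0"

```text
time: 10.25
position: [0.5321, -0.0398, 0.2279]
eef_rot: [0.99, 0.141, 0.001, 0.0]
wrist_force: [0.5, 0.3, -0.3]
opening: 0.0004
grasp_force: 0.0
```

Emit:
arm_command:
  deltas: "0 0 0 0; 0 0 0 0; 0 0 0 0; 0 0 0 0; 0 0 0 0; 0 0 0 0; 0 0 0 0; 0 0 0 0"

```text
time: 11.25
position: [0.5316, -0.0399, 0.2255]
eef_rot: [0.99, 0.141, 0.0, 0.0]
wrist_force: [-0.1, 0.6, -0.4]
opening: 0.0002
grasp_force: 0.0
```

```bash
python3 - <<'E'
from h import *
c=snap('side','d3.png');s=robot.state();print(s['time'],s['position'],s['wrist_force'])
E
```

```text
11.3 [ 0.5316474  -0.03984545  0.22553396] [ 0.57055309 -0.30110722 -0.61395575]
```

View pics/d3.png

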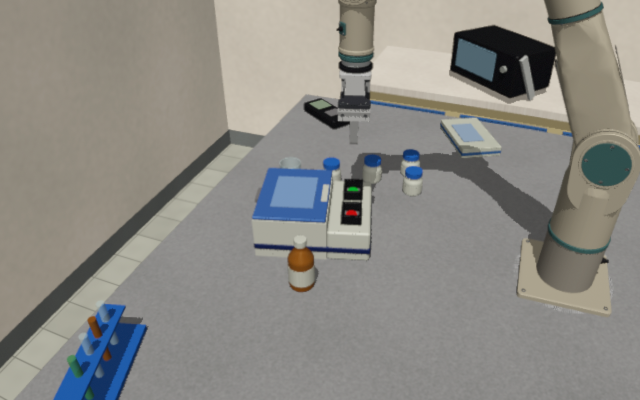

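The lid is shut and both keys are up, near (353,189) and (351,213). The bottle is still at (300,265), the beaker and jars have not moved, and the gripper hangs clear.

```bash
python3 -c "
from bench import robot
print(robot.finish_job())"
```

```text
the job is handed in; nothing more can be done
None
```

I pushed the lid shut without slamming it, then pressed the green key fully home and released it, and handed the job in at about 11 s; the last picture shows the lid shut, both keys up and the glassware where it stood, but finish_job gave no verdict.

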